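# Strip down a disc cutter after punching brass blanks

## Robot

A 6-joint arm with a two-finger parallel gripper is mounted at the origin on a cart in front of the work surface, level with it; the furniture and walls round the work are solid. World frame = base frame: x ahead of the robot, y to its left, z up, the work surface at z = 0. Lengths are in mm, angles in rad, forces in N, time in s.
With the tool pointing down it reaches from about 300 to 850 mm from the base axis. Payload 4.2 kg.
Tool frame: the origin (TCP) lies between the finger pads; the fingertips stand 8 mm ahead of it and the grasp point (between the pads) lies 11 mm behind it (robot.tip_reach is the distance from the TCP to the fingertips, in mm); z points along the fingers, y is the line along which they close (so a half turn about z gives the same grasp; the last joint's range is limited). The gripper opens to 91 mm and grips with 3 to 60 N. Pads are 32 mm wide; open, the fingers measure 118 mm over their backs; the gripper's body (76 mm by 178 mm) begins 60 mm behind the grasp point.
Start: joints at [-1.238, 0.32, 1.565, -0, 1.257, -0.02], TCP at [198.682, -539.6, 221.976] pointing down, gripper open.
Joint ranges: [-3.11, 3.11], [-0.84, 2.01], [0.21, 2.61], [-1.34, 4.49], [0.05, 2.63], [-2.56, 2.56]. Speed limits (rad/s): [2.57, 2.57, 3.14, 3.14, 3.14, 3.14].

## Interface

Orientations are given as [roll, pitch, yaw] about the fixed x, y, z axes, in that order (R = Rz(yaw) Ry(pitch) Rx(roll)).
In Python, from plant import robot, cams gives the robot as it stands.
- The arm moves only by the tool play_rows, never from a script. Its argument "commands" is one flat list of numbers, 5 for each row, row after row: the shift along the world's x, y, z normalised to -1 to 1, where 1 is 0.1 m, then the turn about the world's z normalised to -1 to 1, where 1 is pi rad, then the opening, from 0 (shut) to 1 (fully open). A call has 1 to 10 rows; each row is the pose to reach, as a shift and turn from the pose commanded when the call began, turning the shorter way round; what a row does not reach only later rows make up. A row lasts 1/10 s, in which the tool goes at most 50 mm and 8.59 degrees, less where a joint would pass 70% of its speed; a pose out of reach is approached as far as the arm can. A call with a number of a shift or a turn outside -1 to 1 is refused whole. A call with a gripper value outside its range is refused whole. The fingers move at their own pace and stop on an object; "grip_force" is the grip in N (left out, the last holds). Time passes only in rows, so rows that repeat a pose let the fingers close. It gives the time, the measured TCP pose, the force, the opening and the grip force at its end, in the units of the state.
- robot.observe(): the state, without advancing time (a new reading comes with each control period).
- cams.get_image(name): name is "scene" or "top" or "wrist"; returns (picture, depth): 420x560x3 uint8, blue, green, red; 420x560 float32, mm along the optical axis (not along the pixel's ray), 0 where there is no reading.
- cams.camera_info(name): a dict with "fx", "fy", "cx", "cy" (pixels), "eye" and "rotation" of the camera in the world; the wrist camera has in their place "mount" (4x4, takes a point from camera to tool coordinates, whose origin is the TCP and whose axes are the flange's). Camera axes: x right, y down, z forward; pixel columns grow to the right and rows downward; lengths in mm; the calibration is good to about 2 mm. A picture is of the moment at which its call begins: read the wrist's pose just before it. camera_info takes no time and is no camera call.
- robot.sign_off(): hands the job in; it is judged then, once.
The state is a dict: "t": time; "joint_pos": joint angles; "joint_vel": joint speeds; "joint_efforts": joint torques, N m; "tool_pos": TCP position; "ee_rot": TCP orientation; "ft_force": force on the tool from outside, world axes, zero at the start; "ft_torque": the same for the moment, N m; "width": opening from 0.0 (shut) to 1.0 (fully open); "finger_force": force on a finger pad.
Only numpy, scipy, OpenCV 4.12 (cv2) and the standard library are available. Lean on these libraries where they do the work, as an engineer would, in place of code of your own. Each camera call takes 0.05 s, during which the arm holds its last target. There are 200 camera calls.

## Task

The blanks are punched, so strip the disc cutter down: first draw both punches out of the guide plate and stand each upright in its own turned wooden cup (the thick punch in the larger, dark cup, the thin one in the smaller, pale cup), then lift the guide plate off its dowels and lay it flat in the blue-lined wooden rest, and last take the punched brass strip off the die base and lay it flat in the steel offcut tray. Keep to that order, let go of everything, and do not knock over or shove the amber oil bottle.

Things in the scene. Friction and masses are not known exactly. Their poses are not given: they have to be found in the camera images.
- die_base: Fixed dark steel die base, 68 (x) x 96 (y) x 24 mm high; yaw -1.57 +- 0.3 (its y points away from the robot). Origin: centre of underside. Two 6 mm dowels stand 30 mm above its top at (x, y) = (20.5, 34) and (-20.5, -34) mm; die holes 4 mm deep at y = +19 and -19 mm. On it, axes alike: strip, guide plate, and both punches standing through them.
- brass_strip: Loose brass strip, 28 (x) x 150 (y) x 4 mm, 70 g, clamped between die base and guide plate, its ends sticking out 27 mm past the base along +y and -y, 24 mm above the bench: grip it there across x. Origin: centre of underside. Two punched holes at y = +19 (17.5 mm) and -19 mm (11.5 mm).
- guide_plate: Loose aluminium guide plate, 58 (x) x 86 (y) x 20 mm, 0.2 to 0.35 kg. Origin: centre of underside, which starts 28 mm above the bench. 9 mm dowel holes at (20.5, 34) and (-20.5, -34) mm (1.5 mm play), guide holes at y = +19 (19 mm) and -19 mm (13 mm). Lift straight up over 30 mm to clear the dowels; grip across x.
- punch_large: Thick steel punch, loose: plain cylinder, diameter 16 mm, 60 mm long, 90 g. Origin: centre of lower end, z along it upward. Stands in the guide plate's hole at y = +19 mm, lower end 20 mm above the bench, upper 32 mm free above the plate. Pulls straight up; over 30 mm to come out.
- punch_small: Thin steel punch, loose: plain cylinder, diameter 10 mm, 60 mm long, 45 g. Origin: centre of lower end, z along it upward. Stands in the guide plate's hole at y = -19 mm, 38 mm from the thick punch, lower end 20 mm above the bench, upper 32 mm free above the plate. Pulls straight up.
- cup_large: Larger cup of dark brown turned wood for the thick punch, fixed, standing in the big black soldering tray. Foot 60 mm across, height 28 mm, rim 42 mm outside. Origin: centre of underside. Hollow: floor 6 mm above the origin, bore 21 mm wide up to 13 mm, then flaring to 34 mm at the rim. A punch in it shows 38 mm above the rim.
- cup_small: Smaller cup of pale turned wood for the thin punch, fixed, standing in the big black soldering tray. Foot 42 mm across, height 28 mm, rim 35 mm outside. Origin: centre of underside. Hollow: floor 6 mm above the origin, bore 15 mm wide up to 13 mm, then flaring to 27 mm at the rim. A punch in it shows 38 mm above the rim.
- plate_rest: Rest for the guide plate: shallow brown wooden tray lined with blue felt, fixed, outside 92 (x) x 120 (y) mm, rim 12 mm high, inside 82 x 110 mm, lining 6 mm above the bench; yaw near 0. Origin: centre of underside. The plate's long side lies along the rest's y, either end first.
- offcut_tray: Offcut tray: shallow bare grey steel tray, fixed, outside 90 (x) x 180 (y) mm, rim 14 mm high, inside 84 x 174 mm, floor 3 mm above the bench; yaw near 0. Origin: centre of underside. The strip lies along the tray's y.
- oil_bottle: Amber dropper bottle of cutting oil with black cap, 33 mm across, 102 mm high, loose, standing to the right of the work. Leave it alone. Origin: centre of underside.
Mind the look-alikes: they are no part of the job. Of the things shaped like the cup_large, the brown one is meant.

How it is judged:
By the outcome, as a careful person would: the job done as asked, in the order asked, and still so for the second after the job is handed in, with the robot touching nothing.
It also fails if it takes over 115 s, if anything falls off the work surface, if the arm or the gripper's body presses on something with over 40 N, if the wrist force passes 120 N, or if a joint passes its speed limit or range.

## Working session

There is one attempt and no reset: what is moved stays moved. The work goes in short steps, Python scripts to look and compute and a tool call to move; the robot and the scene stay as the last step left them, time stands still between calls to the robot, and variables do not carry over. Pictures are saved under pics/ and viewed, at most 14 in all, crops included, and the job is handed in when it is done.

Besides the shell and the picture viewer there is one more tool, called after "Request:" as name(argument=value, ...) on one line, values as JSON. play_rows: Moves the arm, as the interface text tells. Its arguments: {"type":"object","properties":{"commands":{"type":"array"},"grip_force":{"type":"number"}},"required":["commands"]}

```bash
mkdir -p pics; ls
cat > h.py <<'E'
import numpy as np, cv2
from plant import robot, cams
def snap(n,f):
    s=robot.observe(); im,d=cams.get_image(n); cv2.imwrite('pics/%s.png'%f,im); np.savez('pics/%s.npz'%f,im=im,d=d,tp=s['tool_pos'],er=s['ee_rot']); return im,d
def pix2w(n,u,v,z=None,depth=None):
    c=cams.camera_info(n); R=np.array(c['rotation']); e=np.array(c['eye'])
    r=R@np.array([(u-c['cx'])/c['fx'],(v-c['cy'])/c['fy'],1.])
    t=depth if z is None else (z-e[2])/r[2]
    return e+r*t
E
python3 - <<'E'
from h import *
snap('top','top0'); snap('scene','scene0')
for n in('top','scene','wrist'): print(n,cams.camera_info(n))
print(robot.observe())
E
```

```text
pics
top {'fx': 400.6412995059642, 'fy': 400.6412995059642, 'cx': 279.42815417815, 'cy': 210.5018310412985, 'eye': array([ 324.6065246 , -101.4474038 , 1060.32558965]), 'rotation': array([-2.9250272 , -0.00619224, -1.63708915])}
scene {'fx': 491.49315258584005, 'fy': 491.49315258584005, 'cx': 269.07216131977646, 'cy': 213.68424583127313, 'eye': array([-285.30021982, -772.51961284,  503.5643581 ]), 'rotation': array([-1.96198905,  0.02550274, -0.91308572])}
wrist {'fx': 348.9312063016074, 'fy': 348.9312063016074, 'cx': 277.43601184093035, 'cy': 203.8418243880472, 'mount': array([[-6.85343793e-04, -9.56983044e-01, -2.90143042e-01,
         8.29550932e+01],
       [ 9.99999741e-01, -7.19909817e-04,  1.24003402e-05,
         9.06895079e-01],
       [-2.20743739e-04, -2.90142958e-01,  9.56983289e-01,
        -1.61827351e+02],
       [ 0.00000000e+00,  0.00000000e+00,  0.00000000e+00,
         1.00000000e+00]])}
{'t': 0.1, 'joint_pos': array([-1.23802085e+00,  3.20220260e-01,  1.56555962e+00, -2.08303588e-05,
        1.25737674e+00, -1.99980705e-02]), 'joint_vel': array([ 0.00159939, -0.00047001, -0.00206256,  0.00154401, -0.00121199,
       -0.00064181]), 'joint_efforts': array([ 1.02048340e-03, -4.13331056e+01, -2.32507968e+01,  7.27875531e-02,
        4.21243964e-02, -6.90245975e-05]), 'tool_pos': array([ 198.51678019, -539.17978635,  221.20775734]), 'ee_rot': array([-3.14002860e+00, -1.14726527e-05,  3.52779973e-01]), 'ft_force': array([ 0.20887886,  0.22607417, -0.51156333]), 'ft_torque': array([-0.02682302, -0.06236466, -0.00434421]), 'finger_force': 0.0, 'width': 1.0000531949764377}
```

View pics/top0.png

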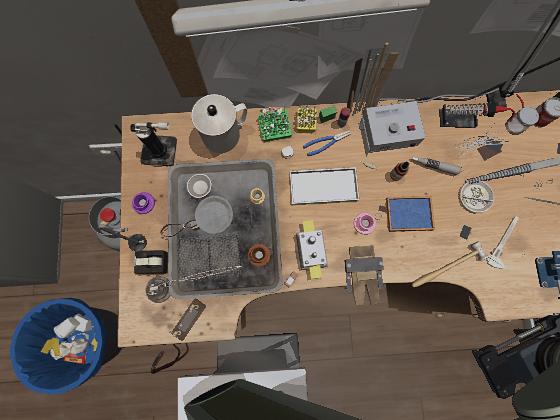

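View pics/scene0.png

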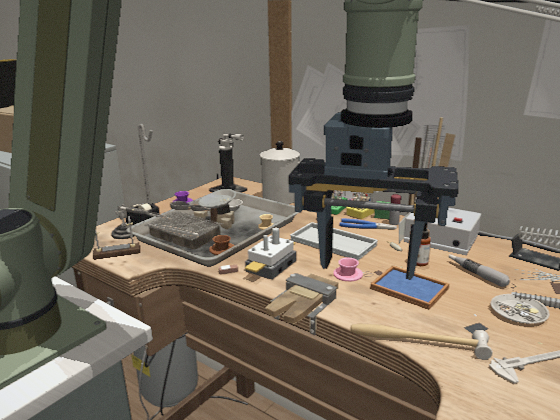

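```bash
cat > h2.py <<'E'
import sys
s=open('h.py').read()
s=s.replace("import numpy","from scipy.spatial.transform import Rotation as Ro\nimport numpy",1).replace("R=np.array(c['rotation'])","R=Ro.from_euler('xyz',c['rotation']).as_matrix()")
s+='''
def crop(f,u0,v0,u1,v1,k,out):
    im=cv2.imread('pics/%s.png'%f)[v0:v1,u0:u1]; cv2.imwrite('pics/%s.png'%out,cv2.resize(im,None,fx=k,fy=k,interpolation=cv2.INTER_CUBIC))
def wpix(f,u,v,z=None):
    """wrist picture pixel -> world at height z (or by depth)"""
    q=np.load('pics/%s.npz'%f); c=cams.camera_info('wrist'); M=np.array(c['mount'])
    T=np.eye(4); T[:3,:3]=Ro.from_euler('xyz',q['er']).as_matrix(); T[:3,3]=q['tp']
    W=T@M; r=W[:3,:3]@np.array([(u-c['cx'])/c['fx'],(v-c['cy'])/c['fy'],1.])
    t=q['d'][int(v),int(u)] if z is None else (z-W[2,3])/r[2]
    return W[:3,3]+r*t
'''
open('h.py','w').write(s)
E
python3 h2.py
python3 - <<'E'
from h import *
crop('top0',180,155,440,295,3,'c1')
d=np.load('pics/top0.npz')['d']
for nm,u,v,z in [('thick',310,239,80),('thin',312,261,80),('cupL',259,254,28),('cupS',257,196,28),('rest',410,213,6),('tray',324,185,3),('bottle',401,170,100),('strip top',308,225,28),('strip bot',313,272,28)]:
    print(nm,pix2w('top',u,v,z).round(),pix2w('top',u,v,depth=d[v,u]).round())
E
```

```text
thick [ 463. -192.   80.] [ 463. -192.   79.]
thin [ 408. -193.   80.] [ 411. -196.   46.]
cupL [440. -63.  28.] [442. -62.   7.]
cupS [594. -66.  28.] [600. -65.   7.]
rest [ 526. -474.    6.] [ 526. -474.    5.]
tray [ 620. -250.    3.] [ 619. -250.    5.]
bottle [ 619. -433.  100.] [ 628. -444.   71.]
strip top [ 507. -195.   28.] [ 507. -195.   29.]
strip bot [ 385. -198.   28.] [ 385. -198.   29.]
```

View pics/c1.png

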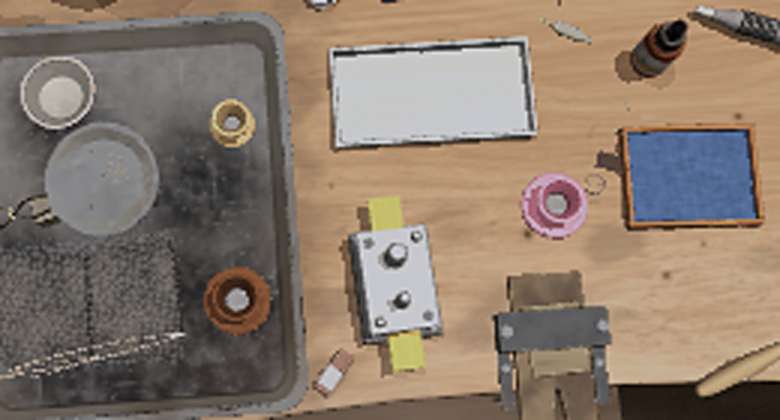

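The wooden brown cup (top px 259,255) and the pale cup (257,196) are both in the black tray. The pink (365,223) and purple (143,203) ones are look-alikes standing outside the tray. The blue-lined rest is at (410,213) and the steel tray at (324,185). The thick punch is at (312,240) and the thin one at (314,255). I'll move over the die for a wrist view.

Request:
play_rows(commands=[0.2,0.28,0,-0.03,1,0.42,0.56,0,-0.06,1,0.64,0.86,0,-0.09,1])

```text
t: 0.4
tool_pos: [263.0, -452.7, 221.4]
ee_rot: [-3.141, 0.0, 0.065]
ft_force: [0.0, -0.2, -0.3]
width: 0.998
finger_force: 0.0
```

Request:
play_rows(commands=[0.2,0.28,0,0,1,0.42,0.56,0,0,1,0.64,0.86,0,0,1])

```text
t: 0.7
tool_pos: [327.2, -366.3, 221.7]
ee_rot: [-3.141, 0.0, 0.07]
ft_force: [1.0, 0.9, -0.3]
width: 0.995
finger_force: 0.0
```

Request:
play_rows(commands=[0.2,0.28,0,0,1,0.42,0.56,0,0,1,0.64,0.86,0,0,1])

```text
t: 1.0
tool_pos: [391.2, -280.3, 221.7]
ee_rot: [-3.141, 0.0, 0.07]
ft_force: [-0.0, -0.8, -0.2]
width: 1.0
finger_force: 0.0
```

Request:
play_rows(commands=[0.2,0.28,0,0,1,0.42,0.56,0,0,1,0.64,0.86,0,0,1,0.64,0.86,0,0,1,0.64,0.86,0,0,1])

```text
t: 1.5
tool_pos: [454.6, -195.1, 221.6]
ee_rot: [3.142, 0.001, 0.072]
ft_force: [-0.9, -0.1, -1.2]
width: 0.996
finger_force: 0.0
```

Run:
```python
from h import *
snap('wrist','w1'); crop('w1',0,0,560,420,1.4,'w1b'); s=robot.observe(); print(s['t'],s['tool_pos'],s['ee_rot'],s['ft_force'])
```

```text
1.55 [ 454.245862   -195.71266342  221.63944254] [3.14145597e+00 1.11748664e-03 7.06057291e-02] [-0.2143093   0.90368293 -1.21080386]
```

View pics/w1b.png

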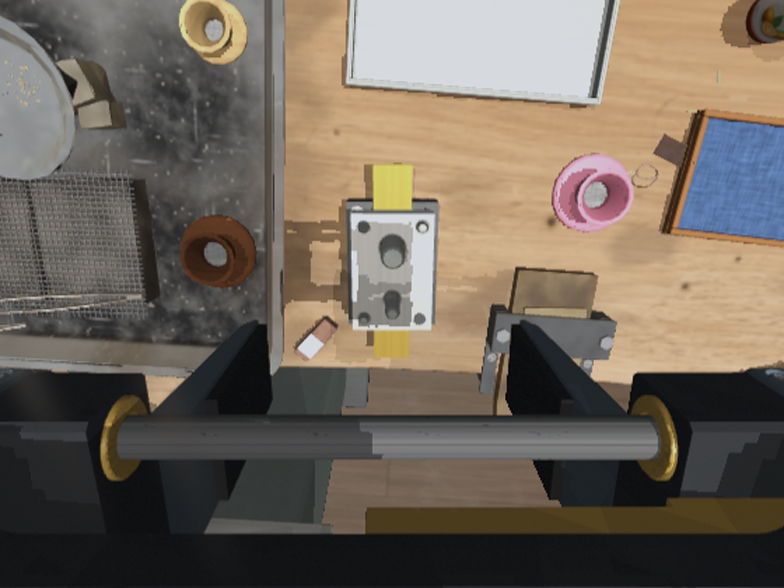

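Run:
```python
from h import *
im=cv2.imread('pics/w1.png')
r=lambda u0,v0,u1,v1:cv2.resize(im[v0:v1,u0:u1],None,fx=4,fy=4,interpolation=cv2.INTER_CUBIC)
a=r(240,110,325,260); b=np.vstack([r(120,0,185,50),r(120,145,185,210)]); b=cv2.copyMakeBorder(b,0,600-b.shape[0],0,0,cv2.BORDER_CONSTANT)
cv2.imwrite('pics/c2.png',np.hstack([a,b]))
```

```text
(no output)
```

View pics/c2.png

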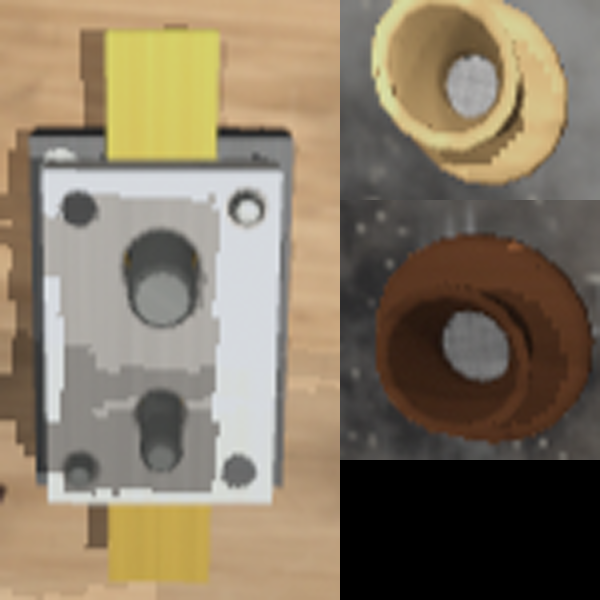

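Run:
```python
from h import *
f='w1'
for nm,u,v,z in [('thick',280.25,184.5,80),('thin',280.25,224,80),('thick d',280,184,None),
 ('brown floor',154,181.5,8),('brown fl d',154,181,None),('brown rim',148.75,184.5,30),('traydep',185,120,None),
 ('pale floor',153,21.5,8),('pale d',153,21,None),('pale rim',147,18,30),
 ('pl1',250.5,152.5,48),('pl2',310.75,152.5,48),('pl3',308,235.75,48),('pl4',252,235.75,48),
 ('s1',268+.5,118,28),('s2',294,118,28),('s3',267,255,28),('s4',292,255,28)]:
    print(nm,wpix(f,u,v,z).round(1))
for nm,u,v,z in [('thick',312,240,80),('thin',314,254.7,80),('brown floor',259.1,254.6,8),('pale floor',257.2,195.9,8),('brown rim',258.8,255,30),('pale rim',257.3,195.2,30)]: print('top',nm,pix2w('top',u,v,z).round(1))
```

```text
thick [ 464.  -197.7   80. ]
thin [ 426.5 -200.5   80. ]
thick d [ 463.9 -197.5   78.1]
brown floor [439.9 -60.5   8. ]
brown fl d [440.1 -60.1   6.8]
brown rim [442.  -62.5  30. ]
traydep [ 5.08e+02 -9.30e+01  3.00e-01]
pale floor [599.7 -64.5   8. ]
pale d [600.5 -63.7   5.5]
pale rim [598.6 -66.5  30. ]
pl1 [ 485.7 -167.7   48. ]
pl2 [ 489.8 -225.5   48. ]
pl3 [ 403.9 -231.1   48. ]
pl4 [ 399.8 -173.4   48. ]
s1 [ 518.  -182.5   28. ]
s2 [ 519.8 -207.7   28. ]
s3 [ 369.7 -190.3   28. ]
s4 [ 371.7 -218.1   28. ]
top thick [ 459.9 -197.    80. ]
top thin [ 423.4 -198.9   80. ]
top brown floor [440.4 -62.2   8. ]
top pale floor [599.5 -65.9   8. ]
top brown rim [437.  -62.2  30. ]
top pale rim [595.7 -67.   30. ]
```

Request:
play_rows(commands=[0.1,-0.025,-0.3,0,0.8,0.1,-0.025,-0.6,0,0.6,0.1,-0.025,-0.8,0,0.5], grip_force=20)

```text
t: 1.85
tool_pos: [463.1, -198.9, 140.1]
ee_rot: [-3.141, 0.002, 0.068]
ft_force: [-0.1, -0.9, 0.0]
width: 0.764
finger_force: 0.0
```

Request:
play_rows(commands=[0,0,-0.25,0,0.5,0,0,-0.5,0,0.5,0,0,-0.65,0,0.5,0,0,-0.75,0,0.5,0,0,-0.75,0,0.5])

```text
t: 2.35
tool_pos: [463.4, -198.6, 65.9]
ee_rot: [-3.141, 0.002, 0.069]
ft_force: [0.8, -0.3, 0.6]
width: 0.497
finger_force: 0.0
```

Request:
play_rows(commands=[0,0,0,0,0.3,0,0,0,0,0.2,0,0,0,0,0.1,0,0,0,0,0,0,0,0,0,0,0,0,0,0,0,0,0,0,0,0,0,0,0,0,0])

```text
t: 3.15
tool_pos: [465.1, -198.2, 67.4]
ee_rot: [3.141, -0.001, 0.07]
ft_force: [0.4, -0.2, 5.7]
width: 0.165
finger_force: 20.0
```

Request:
play_rows(commands=[0,0,0.1,0,0,0,0,0.25,0,0,0,0,0.45,0,0,0,0,0.7,0,0,0,0,0.7,0,0])

```text
t: 3.65
tool_pos: [466.5, -199.0, 140.0]
ee_rot: [3.138, -0.006, 0.07]
ft_force: [0.8, -1.1, -0.3]
width: 0.162
finger_force: 20.0
```

Request:
play_rows(commands=[-0.04,0.25,0,0,0,-0.08,0.5,0,0,0,-0.12,0.7,0,0,0,-0.12,0.7,0,0,0])

```text
t: 4.05
tool_pos: [451.0, -126.1, 136.0]
ee_rot: [-3.14, 0.003, 0.072]
ft_force: [-0.5, 0.1, -2.0]
width: 0.162
finger_force: 20.0
```

Request:
play_rows(commands=[-0.06,0.25,0,0,0,-0.1,0.5,0,0,0,-0.12,0.67,0,0,0,-0.12,0.67,0,0,0,-0.12,0.67,0,0,0])

```text
t: 4.55
tool_pos: [440.8, -61.7, 136.7]
ee_rot: [3.141, 0.0, 0.071]
ft_force: [0.0, -0.7, -0.5]
width: 0.163
finger_force: 20.0
```

Run:
```python
from h import *
snap('wrist','w2'); snap('scene','s2'); s=robot.observe(); print(s['t'],s['tool_pos'],s['ee_rot'],s['ft_force'],s['width'],s['finger_force'])
a=cv2.imread('pics/w2.png')
b=cv2.resize(cv2.imread('pics/s2.png')[160:300,150:330],None,fx=1.45,fy=1.45)
a=cv2.resize(a[0:420,100:480],None,fx=1.4,fy=1.4); b=cv2.copyMakeBorder(b,0,588-b.shape[0],0,0,cv2.BORDER_CONSTANT)
cv2.imwrite('pics/c3.png',np.hstack([a,b])[:,:800])
```

```text
4.65 [440.95032502 -62.00632242 136.77553601] [3.14105691e+00 1.10674039e-04 6.93825213e-02] [ 1.08280711 -0.40394896 -1.59502943] 0.16499171725686382 19.981600503379013
```

View pics/c3.png

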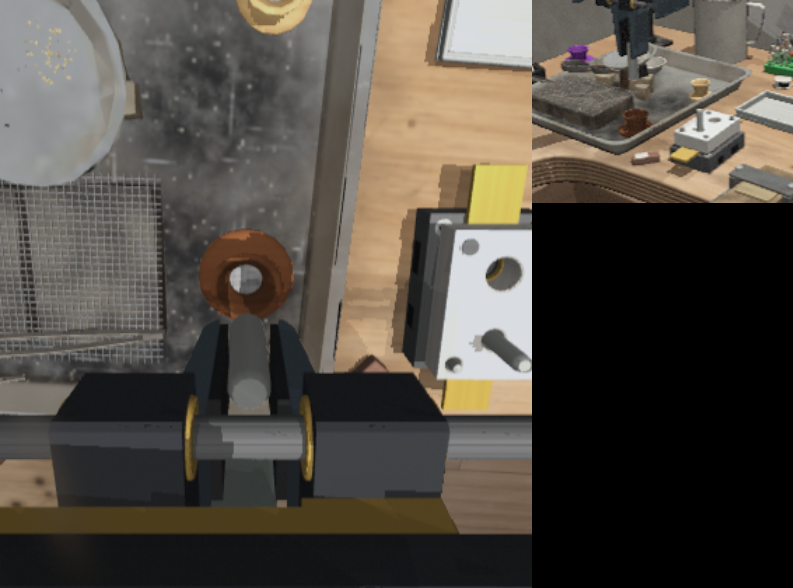

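Run:
```python
from h import *
print(wpix('w2',275,199.3,7), wpix('w2',275,199,None), wpix('w2',100+246/1.4,199,29))
print('front edge punch',wpix('w2',100+249/1.4,315/1.4,89.7),'top',wpix('w2',100+250/1.4,387/1.4,149.7))
```

```text
[439.6704964  -60.46412688   7.        ] [439.88879721 -60.44819575   6.81772207] [446.3198235  -60.71338876  29.        ]
front edge punch [446.70104824 -62.28677483  89.7       ] top [442.943583  -62.7677407 149.7      ]
```

Request:
play_rows(commands=[0,0.013,-0.2,0,0,0,0.013,-0.4,0,0,0,0.013,-0.5,0,0,0,0.013,-0.6,0,0,0,0.013,-0.7,0,0,0,0.013,-0.75,0,0,0,0.013,-0.78,0,0,0,0.013,-0.8,0,0,0,0.013,-0.8,0,0])

```text
t: 5.55
tool_pos: [440.8, -59.8, 57.0]
ee_rot: [3.141, -0.0, 0.07]
ft_force: [-0.3, 0.1, -1.7]
width: 0.165
finger_force: 20.0
```

Request:
play_rows(commands=[0,0,-0.01,0,0,0,0,-0.02,0,0,0,0,-0.025,0,0,0,0,-0.025,0,0])

```text
t: 5.95
tool_pos: [441.2, -59.8, 55.0]
ee_rot: [3.141, -0.001, 0.07]
ft_force: [-0.4, 0.7, 4.4]
width: 0.165
finger_force: 20.0
```

Request:
play_rows(commands=[0,0,0,0,0.25,0,0,0,0,0.35,0,0,0,0,0.5,0,0,0,0,0.5,0,0,0,0,0.5])

```text
t: 6.45
tool_pos: [440.6, -59.8, 54.4]
ee_rot: [3.142, 0.0, 0.07]
ft_force: [-0.9, 0.0, -0.3]
width: 0.501
finger_force: 0.0
```

Request:
play_rows(commands=[0,0,0.2,0,0.5,0,0,0.5,0,0.5,0,0,0.9,0,0.5,0,0,0.9,0,0.5])

```text
t: 6.85
tool_pos: [444.2, -60.3, 148.9]
ee_rot: [3.139, -0.01, 0.07]
ft_force: [0.1, -0.2, 1.1]
width: 0.502
finger_force: 0.0
```

Run:
```python
from h import *
snap('wrist','w3'); snap('scene','s3'); s=robot.observe(); print(s['t'],s['tool_pos'],s['ft_force'],s['width'])
a=cv2.imread('pics/w3.png')[100:300,200:480]; b=cv2.imread('pics/s3.png')[190:290,190:330]
cv2.imwrite('pics/c4.png',np.vstack([cv2.resize(a,(560,400)),cv2.resize(b,(560,400))])[:600])
cv2.imwrite('pics/c4.png',np.hstack([cv2.resize(a,(420,300)),cv2.resize(b,(378,300))]))
```

```text
6.95 [440.98832167 -59.85472564 145.07341728] [ 0.94201947 -0.06711773 -0.16493442] 0.5003078180979745
```

View pics/c4.png

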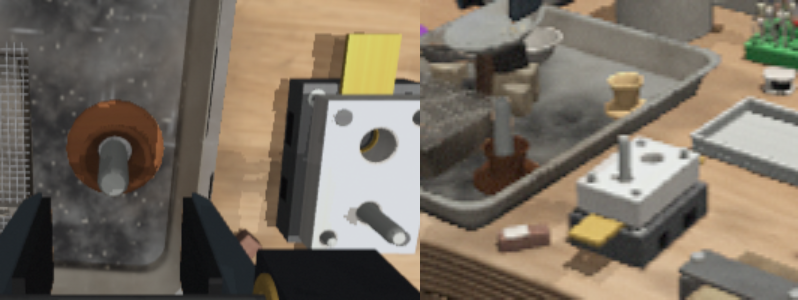

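Request:
play_rows(commands=[-0.04,-0.3,0,0,0.5,-0.06,-0.6,0,0,0.5,-0.07,-0.7,0,0,0.5])

```text
t: 7.25
tool_pos: [432.6, -131.2, 143.0]
ee_rot: [-3.141, 0.003, 0.068]
ft_force: [0.1, 0.0, -0.6]
width: 0.5
finger_force: 0.0
```

Request:
play_rows(commands=[-0.04,-0.3,0,0,0.5,-0.06,-0.6,0,0,0.5,-0.08,-0.7,0,0,0.5,-0.08,-0.7,0,0,0.5])

```text
t: 7.65
tool_pos: [425.0, -200.0, 143.5]
ee_rot: [-3.14, 0.002, 0.068]
ft_force: [-0.5, 0.6, 0.2]
width: 0.501
finger_force: 0.0
```

Request:
play_rows(commands=[0,0,-0.2,0,0.5,0,0,-0.45,0,0.5,0,0,-0.65,0,0.5,0,0,-0.79,0,0.5,0,0,-0.79,0,0.5])

```text
t: 8.15
tool_pos: [424.0, -197.6, 63.5]
ee_rot: [-3.138, 0.005, 0.071]
ft_force: [-0.8, 0.3, -0.5]
width: 0.501
finger_force: 0.0
```

Request:
play_rows(commands=[0,0,0,0,0.3,0,0,0,0,0.2,0,0,0,0,0.1,0,0,0,0,0,0,0,0,0,0,0,0,0,0,0,0,0,0,0,0,0,0,0,0,0])

```text
t: 8.95
tool_pos: [425.9, -199.9, 65.8]
ee_rot: [3.141, -0.001, 0.07]
ft_force: [0.1, -0.5, 3.8]
width: 0.098
finger_force: 20.0
```

Request:
play_rows(commands=[0,0,0.1,0,0,0,0,0.25,0,0,0,0,0.45,0,0,0,0,0.7,0,0,0,0,0.7,0,0])

```text
t: 9.45
tool_pos: [427.6, -200.8, 138.6]
ee_rot: [3.138, -0.006, 0.07]
ft_force: [1.2, -0.1, -1.0]
width: 0.097
finger_force: 20.0
```

Request:
play_rows(commands=[0.3,0.22,0,0,0,0.6,0.44,0,0,0,0.87,0.67,0,0,0])

```text
t: 9.75
tool_pos: [513.3, -132.2, 134.9]
ee_rot: [3.142, 0.001, 0.069]
ft_force: [-0.2, -0.5, 0.4]
width: 0.096
finger_force: 20.0
```

Request:
play_rows(commands=[0.3,0.22,0,0,0,0.6,0.44,0,0,0,0.8,0.62,0,0,0,0.87,0.68,0,0,0,0.87,0.68,0,0,0,0.87,0.68,0,0,0])

```text
t: 10.35
tool_pos: [598.4, -65.4, 134.9]
ee_rot: [3.141, 0.002, 0.07]
ft_force: [-0.9, -0.4, -0.1]
width: 0.098
finger_force: 20.0
```

Run:
```python
from h import *
snap('wrist','w4'); s=robot.observe(); print(s['t'],s['tool_pos'],s['ee_rot'],s['ft_force'],s['width'],s['finger_force'])
crop('w4',200,100,350,300,3,'c5')
```

```text
10.4 [598.37033332 -65.61018409 135.11160294] [3.14136555e+00 1.77407051e-03 6.93008521e-02] [1.14496206 0.49208625 0.06105162] 0.09932573301575318 19.999904722790234
```

View pics/c5.png

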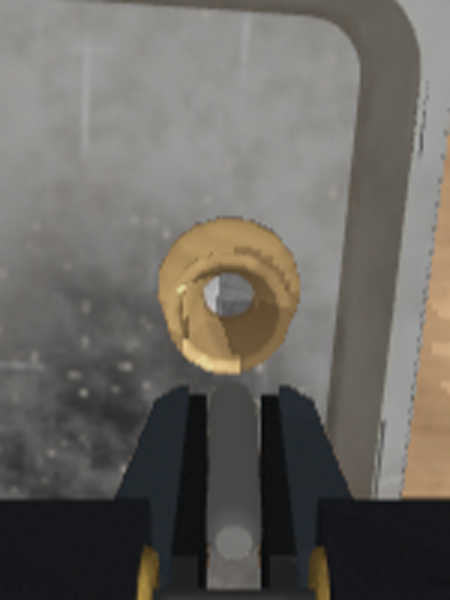

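Run:
```python
from h import *
print(wpix('w4',276.3,198.3,7), wpix('w4',277.7,225.5,89),'top',wpix('w4',278,280.7,149))
```

```text
[598.48951409 -65.131684     7.        ] [604.25144339 -65.8473686   89.        ] top [598.87035448 -66.29482755 149.        ]
```

Request:
play_rows(commands=[0,0.007,-0.2,0,0,0,0.007,-0.4,0,0,0,0.007,-0.5,0,0,0,0.007,-0.6,0,0,0,0.007,-0.7,0,0,0,0.007,-0.75,0,0,0,0.007,-0.78,0,0,0,0.007,-0.8,0,0,0,0.007,-0.8,0,0])

```text
t: 11.3
tool_pos: [599.8, -64.1, 55.6]
ee_rot: [3.141, -0.0, 0.07]
ft_force: [0.2, -0.2, 0.5]
width: 0.095
finger_force: 20.0
```

Request:
play_rows(commands=[0,0,-0.01,0,0,0,0,-0.02,0,0,0,0,-0.02,0,0])

```text
t: 11.6
tool_pos: [599.7, -64.1, 53.6]
ee_rot: [3.141, -0.0, 0.07]
ft_force: [0.4, -0.2, -1.2]
width: 0.098
finger_force: 20.0
```

Request:
play_rows(commands=[0,0,0,0,0.2,0,0,0,0,0.35,0,0,0,0,0.5,0,0,0,0,0.5,0,0,0,0,0.5])

```text
t: 12.1
tool_pos: [599.7, -64.1, 53.5]
ee_rot: [3.141, -0.0, 0.07]
ft_force: [0.7, 0.2, 0.6]
width: 0.486
finger_force: 0.0
```

Request:
play_rows(commands=[0,0,0.2,0,0.5,0,0,0.5,0,0.5,0,0,0.9,0,0.5,0,0,0.95,0,0.5])

```text
t: 12.5
tool_pos: [602.7, -64.5, 153.7]
ee_rot: [3.14, -0.01, 0.07]
ft_force: [0.6, 0.1, 0.7]
width: 0.5
finger_force: 0.0
```

Request:
play_rows(commands=[-0.25,-0.2,0.1,0,0.6,-0.5,-0.45,0.25,0,0.8,-0.72,-0.67,0.4,0,0.9])

```text
t: 12.8
tool_pos: [526.2, -131.6, 188.2]
ee_rot: [-3.141, 0.002, 0.071]
ft_force: [-0.2, -0.7, 1.0]
width: 0.732
finger_force: 0.0
```

Request:
play_rows(commands=[-0.25,-0.2,0,0,0.9,-0.5,-0.45,0,0,0.9,-0.72,-0.68,0,0,0.9,-0.72,-0.68,0,0,0.9,-0.72,-0.68,0,0,0.9])

```text
t: 13.3
tool_pos: [455.5, -199.3, 188.3]
ee_rot: [-3.141, -0.0, 0.068]
ft_force: [0.2, 0.2, 0.4]
width: 0.9
finger_force: 0.0
```

Run:
```python
from h import *
snap('wrist','w5'); s=robot.observe(); print(s['t'],s['tool_pos'],s['ee_rot'],s['ft_force'],s['width'],s['finger_force'])
crop('w5',110,0,400,300,2,'c6')
```

```text
13.35 [ 455.97099125 -198.9020284   188.32273988] [-3.14130473e+00 -3.44803816e-04  6.95975596e-02] [-0.15514733 -0.02439724  0.85420621] 0.9014484767946475 0.0
```

View pics/c6.png

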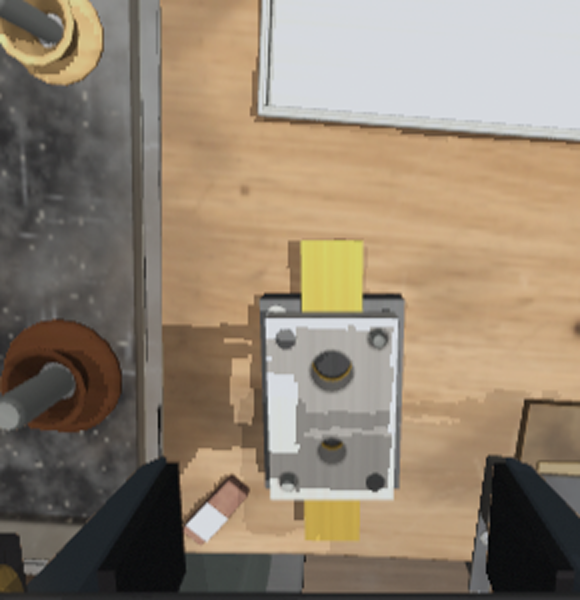

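Request:
play_rows(commands=[-0.11,-0.005,-0.25,0,0.9,-0.11,-0.005,-0.5,0,0.9,-0.11,-0.005,-0.75,0,0.9,-0.11,-0.005,-0.9,0,0.9], grip_force=40)

```text
t: 13.75
tool_pos: [444.7, -198.3, 96.5]
ee_rot: [-3.14, 0.002, 0.072]
ft_force: [-0.0, -0.1, 0.4]
width: 0.898
finger_force: 0.0
```

Request:
play_rows(commands=[0,0,-0.2,0,0.9,0,0,-0.4,0,0.9,0,0,-0.55,0,0.9,0,0,-0.61,0,0.9,0,0,-0.61,0,0.9,0,0,-0.61,0,0.9])

```text
t: 14.35
tool_pos: [445.5, -199.5, 37.9]
ee_rot: [3.141, -0.001, 0.071]
ft_force: [-0.5, -0.1, 0.2]
width: 0.9
finger_force: 0.0
```

Request:
play_rows(commands=[0,0,0,0,0.75,0,0,0,0,0.7,0,0,0,0,0.65,0,0,0,0,0.5,0,0,0,0,0.4,0,0,0,0,0.4,0,0,0,0,0.4])

```text
t: 15.05
tool_pos: [444.8, -199.2, 37.9]
ee_rot: [-3.141, -0.0, 0.069]
ft_force: [-1.7, 3.0, 6.6]
width: 0.637
finger_force: 40.0
```

Request:
play_rows(commands=[0,0,0.03,0,0.4,0,0,0.08,0,0.4,0,0,0.15,0,0.4,0,0,0.25,0,0.4,0,0,0.35,0,0.4,0,0,0.5,0,0.4,0,0,0.7,0,0.4,0,0,0.9,0,0.4,0,0,0.9,0,0.4])

```text
t: 15.95
tool_pos: [446.6, -200.7, 130.7]
ee_rot: [3.138, -0.006, 0.07]
ft_force: [0.5, -0.4, -2.6]
width: 0.63
finger_force: 40.0
```

Run:
```python
from h import *
s=robot.observe(); print(s['t'],s['tool_pos'],s['ee_rot'],s['ft_force'],s['width'])
# rest corners on rim (top0)
P=[pix2w('top',180+u/3,155+v/3,12) for u,v in[(622,128),(752,125),(763,222),(628,228)]]
print(np.round(P,1),np.mean(P,0))
# depth-free: blue mask in top0
im=cv2.imread('pics/top0.png'); hsv=cv2.cvtColor(im,cv2.COLOR_BGR2HSV)
m=cv2.inRange(hsv,(100,90,40),(125,255,255)); m[:, :380]=0; m[:,440:]=0; m[:190]=0;m[240:]=0
r=cv2.minAreaRect(cv2.findNonZero(m)); B=np.array([pix2w('top',u,v,6) for u,v in cv2.boxPoints(r)]); print(r,B.round(1),B.mean(0))
# steel tray
T=[pix2w('top',180+u/3,155+v/3,14) for u,v in[(331,48),(527,38),(537,136),(336,149)]]
print(np.round(T,1),np.mean(T,0))
```

```text
15.95 [ 446.64693375 -200.73263179  130.6780204 ] [ 3.1375888  -0.00625907  0.07019336] [ 0.45317358 -0.37314173 -2.58122342] 0.6300655816139159
[[ 570.8 -416.6   12. ]
 [ 566.  -534.2   12. ]
 [ 477.4 -530.9   12. ]
 [ 479.8 -410.6   12. ]] [ 523.50661379 -473.06258151   12.        ]
((410.04583740234375, 213.01376342773438), (29.229007720947266, 41.28407669067383), 88.26429748535156) [[ 568.2 -422.4    6. ]
 [ 564.4 -535.     6. ]
 [ 484.2 -525.5    6. ]
 [ 488.  -414.7    6. ]] [ 526.18439358 -474.40901132    6.        ]
[[ 662.3 -160.2   14. ]
 [ 660.3 -339.7   14. ]
 [ 568.  -338.8   14. ]
 [ 567.7 -157.9   14. ]] [ 614.56222605 -249.17190271   14.        ]
```

Request:
play_rows(commands=[0.06,-0.2,0.05,0.035,0.4,0.12,-0.45,0.1,0.07,0.4,0.18,-0.7,0.15,0.105,0.4,0.23,-0.93,0.2,0.141,0.4])

```text
t: 16.35
tool_pos: [467.5, -293.5, 146.9]
ee_rot: [-3.141, 0.001, 0.518]
ft_force: [-0.7, 0.8, -3.1]
width: 0.629
finger_force: 40.0
```

Request:
play_rows(commands=[0.06,-0.24,0,0.035,0.4,0.12,-0.48,0,0.07,0.4,0.18,-0.72,0,0.105,0.4,0.23,-0.93,0,0.141,0.4])

```text
t: 16.75
tool_pos: [490.4, -386.6, 146.4]
ee_rot: [-3.14, 0.0, 0.96]
ft_force: [0.3, 0.1, -3.3]
width: 0.633
finger_force: 40.0
```

Request:
play_rows(commands=[0.06,-0.24,0,0.035,0.4,0.12,-0.48,0,0.07,0.4,0.18,-0.72,0,0.105,0.4,0.23,-0.93,0,0.141,0.4,0.23,-0.93,0,0.141,0.4,0.23,-0.93,0,0.141,0.4])

```text
t: 17.35
tool_pos: [513.0, -478.3, 146.0]
ee_rot: [-3.139, -0.002, 1.397]
ft_force: [-0.1, 0.6, -3.2]
width: 0.632
finger_force: 40.0
```

Run:
```python
from h import *
snap('wrist','w6'); snap('top','top6');s=robot.observe(); print(s['t'],s['tool_pos'],s['ee_rot'],s['joint_pos'],s['ft_force'],s['width'],s['finger_force'])
a=cv2.resize(cv2.imread('pics/w6.png'),None,fx=1.4,fy=1.4); cv2.imwrite('pics/c7.png',a)
```

```text
17.45 [ 513.21863356 -477.57873057  146.7041463 ] [-3.14003049e+00 -1.34004794e-03  1.39853776e+00] [-7.65958071e-01  5.67044113e-01  1.34971678e+00  2.51539618e-04
  1.22687628e+00 -5.93785608e-01] [ 0.66140266  0.05108139 -3.36306607] 0.6329733583878874 39.998658299446106
```

View pics/c7.png

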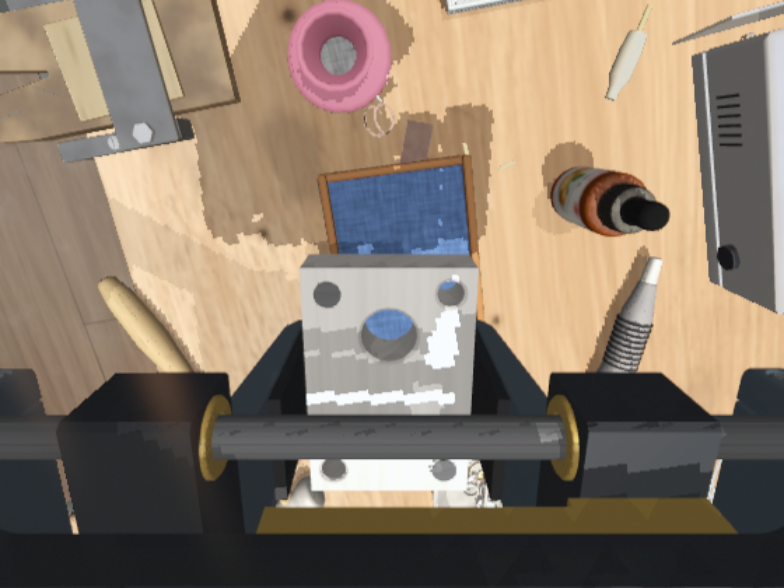

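Run:
```python
from h import *
k=1.4
for nm,u,v,z in [('cap',655,214,102),('rest cornerA',320,176,12),('cornerB',469,156,12),('edgeR',480,240,12),('bottle base near-left',555,190,10),('bottom edge btl',575,178,0)]:
    print(nm,wpix('w6',u/k,v/k,z).round(1))
q=np.load('pics/w6.npz')
print('body depth pts',[wpix('w6',u/k,v/k).round() for u,v in[(600,200),(655,214),(575,195)]])
# body outline right/camera-side corner at lowered pose for TCP=(x,y), yaw
```

```text
cap [ 633.2 -447.6  102. ]
rest cornerA [ 484.1 -412.1   12. ]
cornerB [ 572.5 -416.1   12. ]
edgeR [ 572.8 -466.9   12. ]
bottle base near-left [ 621.2 -444.8   10. ]
bottom edge btl [ 637.  -441.2    0. ]
body depth pts [array([ 627., -446.,   61.]), array([ 635., -449.,   98.]), array([ 621., -444.,   42.])]
```

Request:
play_rows(commands=[0.07,0.03,-0.2,0.032,0.4,0.07,0.03,-0.4,0.032,0.4,0.07,0.03,-0.6,0.032,0.4,0.07,0.03,-0.75,0.032,0.4,0.07,0.03,-0.75,0.032,0.4])

```text
t: 17.95
tool_pos: [519.4, -473.8, 69.9]
ee_rot: [-3.137, -0.004, 1.5]
ft_force: [0.5, -0.1, -2.7]
width: 0.633
finger_force: 40.0
```

Request:
play_rows(commands=[0,0,-0.15,0,0.4,0,0,-0.3,0,0.4,0,0,-0.4,0,0.4,0,0,-0.46,0,0.4,0,0,-0.5,0,0.4,0,0,-0.5,0,0.4])

```text
t: 18.55
tool_pos: [520.5, -475.5, 21.9]
ee_rot: [-3.141, -0.001, 1.499]
ft_force: [0.9, -0.4, -3.2]
width: 0.634
finger_force: 40.0
```

Request:
play_rows(commands=[0,0,0,0,0.66,0,0,0,0,0.7,0,0,0,0,0.78,0,0,0,0,0.78,0,0,0,0,0.78])

```text
t: 19.05
tool_pos: [520.8, -475.7, 22.9]
ee_rot: [3.141, 0.0, 1.499]
ft_force: [-0.7, 0.4, 0.9]
width: 0.78
finger_force: 0.0
```

Request:
play_rows(commands=[0,0,0.15,0,0.78,0,0,0.35,0,0.78,0,0,0.6,0,0.78,0,0,1,0,0.78,0,0,1,0,0.78])

```text
t: 19.55
tool_pos: [523.5, -478.2, 130.4]
ee_rot: [3.131, 0.008, 1.499]
ft_force: [-0.5, -1.2, 0.7]
width: 0.778
finger_force: 0.0
```

Request:
play_rows(commands=[-0.2,-0.1,0.2,0,0.78,-0.4,-0.3,0.4,0,0.78,-0.3,-0.6,0.6,0,0.78,-0.3,-0.6,0.6,0,0.78,-0.3,-0.6,0.6,0,0.78])

```text
t: 20.05
tool_pos: [490.6, -535.7, 182.9]
ee_rot: [3.141, 0.0, 1.499]
ft_force: [-0.3, 0.2, 1.0]
width: 0.78
finger_force: 0.0
```

Run:
```python
from h import *
snap('wrist','w7'); snap('top','top7');s=robot.observe(); print(s['t'],s['tool_pos'],s['ee_rot'],s['ft_force'])
a=cv2.resize(cv2.imread('pics/w7.png'),(480,360)); b=cv2.resize(cv2.imread('pics/top7.png')[165:290,290:440],(320,267)); b=cv2.copyMakeBorder(b,0,93,0,0,cv2.BORDER_CONSTANT)
cv2.imwrite('pics/c8.png',np.hstack([a,b]))
```

```text
20.15 [ 490.36742395 -534.33420513  181.53931622] [-3.14008071e+00 -1.98639626e-03  1.50001404e+00] [-0.387252   -0.43130408 -0.43895446]
```

View pics/c8.png

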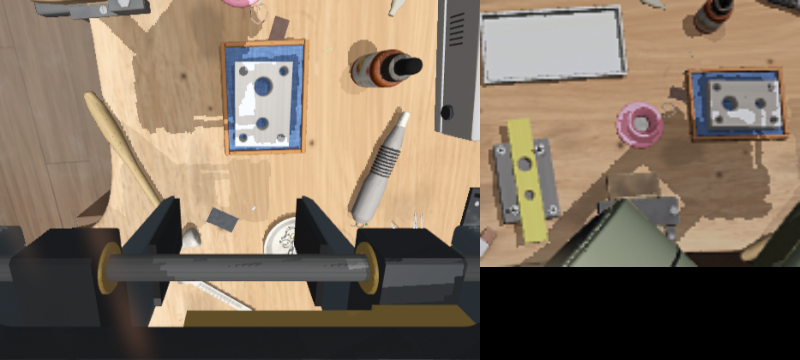

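Request:
play_rows(commands=[0,0.25,0.02,-0.038,0.6,0,0.55,0.04,-0.076,0.6,0.02,0.83,0.05,-0.114,0.6])

```text
t: 20.45
tool_pos: [492.0, -450.2, 186.5]
ee_rot: [-3.139, -0.001, 1.137]
ft_force: [0.2, -0.0, -0.2]
width: 0.6
finger_force: 0.0
```

Request:
play_rows(commands=[0,0.25,0.02,-0.038,0.6,0,0.55,0.04,-0.076,0.6,0.02,0.83,0.05,-0.114,0.6])

```text
t: 20.75
tool_pos: [493.9, -366.9, 191.8]
ee_rot: [-3.139, 0.0, 0.779]
ft_force: [1.0, 0.4, 0.6]
width: 0.601
finger_force: 0.0
```

Request:
play_rows(commands=[0,0.25,0.02,-0.038,0.6,0,0.55,0.04,-0.076,0.6,0.02,0.83,0.05,-0.114,0.6])

```text
t: 21.05
tool_pos: [495.7, -284.0, 196.8]
ee_rot: [-3.14, 0.001, 0.421]
ft_force: [0.4, 0.7, 0.6]
width: 0.601
finger_force: 0.0
```

Request:
play_rows(commands=[0,0.25,0.02,-0.038,0.6,0,0.55,0.04,-0.076,0.6,0.02,0.83,0.05,-0.114,0.6,0.02,0.83,0.05,-0.114,0.6,0.02,0.83,0.05,-0.114,0.6])

```text
t: 21.55
tool_pos: [498.2, -202.7, 202.1]
ee_rot: [3.142, 0.001, 0.07]
ft_force: [-0.4, -0.5, -0.4]
width: 0.598
finger_force: 0.0
```

Run:
```python
from h import *
snap('wrist','w8'); s=robot.observe(); print(s['t'],s['tool_pos'],s['ee_rot'],s['ft_force'],s['width'])
crop('w8',150,0,470,300,2,'c9')
```

```text
21.6 [ 498.30288353 -203.39093082  202.11588411] [3.14139706e+00 8.93323001e-04 6.91164160e-02] [-0.03714679 -0.53411761 -0.06064284] 0.6035335267421224
```

View pics/c9.png

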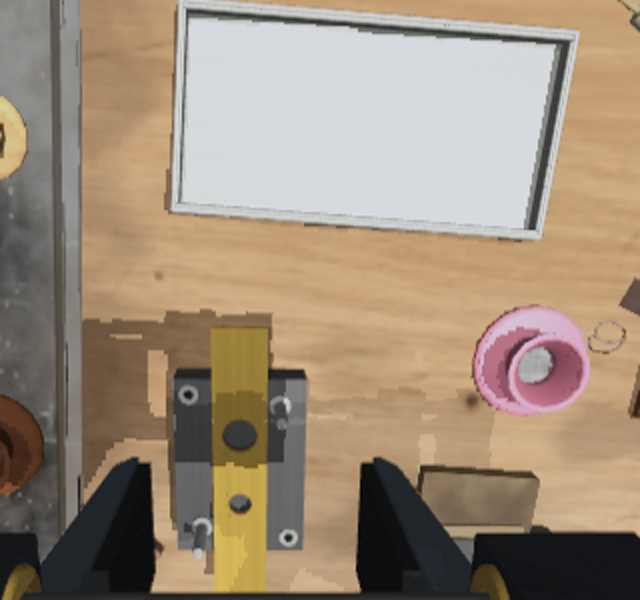

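Run:
```python
from h import *
W=lambda u,v,z:wpix('w8',150+u/2,v/2,z)
for z,L in [(28,[(212,327),(270,327),(212,480),(267,480)]),(24,[(175,371),(306,371)])]:
    print(z,[W(*p,z).round(1) for p in L])
T=[W(*p,14) for p in [(180,4),(578,33),(540,238),(171,211)]]; print(np.round(T,1),np.mean(T,0))
```

```text
28 [array([ 518.9, -181.1,   28. ]), array([ 520.8, -209.2,   28. ]), array([ 438.7, -185.3,   28. ]), array([ 440.7, -213.8,   28. ])]
24 [array([ 494.6, -163.6,   24. ]), array([ 499.2, -229. ,   24. ])]
[[ 660.4 -158.6   14. ]
 [ 661.3 -337.9   14. ]
 [ 571.2 -337.8   14. ]
 [ 571.3 -157.7   14. ]] [ 616.06033683 -248.01711003   14.        ]
```

Request:
play_rows(commands=[0.17,0.075,-0.25,-0.003,0.6,0.17,0.075,-0.5,-0.003,0.6,0.17,0.075,-0.75,-0.003,0.6,0.17,0.075,-0.95,-0.003,0.6,0.17,0.075,-1,-0.003,0.6], grip_force=30)

```text
t: 22.1
tool_pos: [513.9, -196.4, 99.8]
ee_rot: [-3.14, 0.005, 0.057]
ft_force: [0.6, -0.1, -0.0]
width: 0.6
finger_force: 0.0
```

Request:
play_rows(commands=[0,0,-0.2,0,0.6,0,0,-0.4,0,0.6,0,0,-0.6,0,0.6,0,0,-0.68,0,0.6,0,0,-0.72,0,0.6,0,0,-0.72,0,0.6])

```text
t: 22.7
tool_pos: [516.0, -196.5, 30.8]
ee_rot: [3.141, -0.0, 0.057]
ft_force: [-0.2, -0.2, -0.2]
width: 0.6
finger_force: 0.0
```

Request:
play_rows(commands=[0,0,0,0,0.4,0,0,0,0,0.3,0,0,0,0,0.2,0,0,0,0,0.1,0,0,0,0,0.1,0,0,0,0,0.1,0,0,0,0,0.1])

```text
t: 23.4
tool_pos: [516.0, -196.1, 30.8]
ee_rot: [3.141, -0.001, 0.057]
ft_force: [0.6, 1.3, 3.3]
width: 0.296
finger_force: 30.0
```

Request:
play_rows(commands=[0,0,0.05,0,0.1,0,0,0.15,0,0.1,0,0,0.3,0,0.1,0,0,0.5,0,0.1,0,0,0.7,0,0.1,0,0,0.9,0,0.1,0,0,0.95,0,0.1])

```text
t: 24.1
tool_pos: [517.0, -196.7, 128.1]
ee_rot: [3.139, -0.004, 0.057]
ft_force: [0.6, -0.2, 0.2]
width: 0.296
finger_force: 30.0
```

Request:
play_rows(commands=[0.1,0.02,0,0.04,0.1,0.2,0.04,0,0.08,0.1,0.3,0.06,0,0.12,0.1,0.4,0.08,0,0.16,0.1,0.5,0.1,0,0.2,0.1,0.5,0.1,0,0.24,0.1,0.5,0.1,0,0.24,0.1])

```text
t: 24.8
tool_pos: [565.3, -185.8, 124.7]
ee_rot: [-3.14, 0.001, 0.812]
ft_force: [0.1, -0.3, -0.4]
width: 0.299
finger_force: 30.0
```

Request:
play_rows(commands=[0.1,0.02,0,0.04,0.1,0.2,0.04,0,0.08,0.1,0.3,0.06,0,0.12,0.1,0.4,0.08,0,0.16,0.1,0.5,0.085,0,0.2,0.1,0.5,0.085,0,0.242,0.1,0.5,0.085,0,0.242,0.1,0.5,0.085,0,0.242,0.1])

```text
t: 25.6
tool_pos: [615.1, -177.5, 125.1]
ee_rot: [-3.141, -0.0, 1.567]
ft_force: [-0.6, -0.3, -0.8]
width: 0.296
finger_force: 30.0
```

Run:
```python
from h import *
snap('wrist','w9'); snap('top','t9'); snap('scene','s9'); s=robot.observe(); print(s['t'],s['tool_pos'],s['ee_rot'],s['ft_force'],s['width'])
b=cv2.resize(cv2.imread('pics/t9.png')[140:290,220:400],(480,400)); a=cv2.resize(cv2.imread('pics/s9.png')[150:300,220:380],(320,300)); a=cv2.copyMakeBorder(a,0,100,0,0,cv2.BORDER_CONSTANT)
cv2.imwrite('pics/c10.png',np.hstack([b,a]))
```

```text
25.75 [ 615.35839042 -177.62392619  125.43468335] [-3.14139429e+00 -1.07093716e-04  1.56943331e+00] [-0.26161146  0.19269709 -0.53420718] 0.2974140675967806
```

View pics/c10.png

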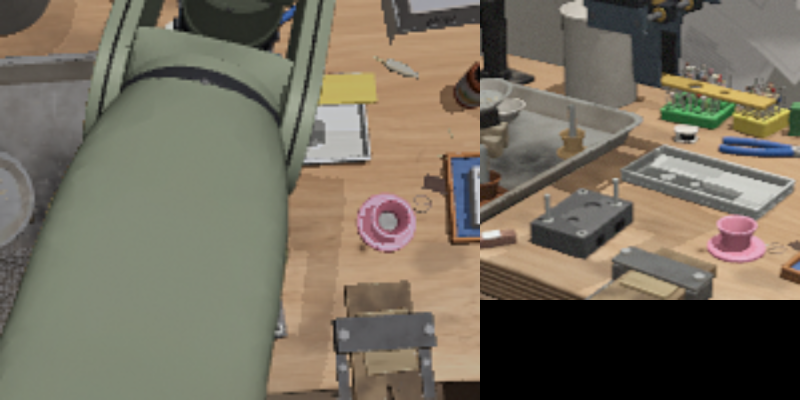

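Run:
```python
from h import *
q=np.load('pics/t9.npz'); im=q['im']; d=q['d']; hsv=cv2.cvtColor(im,cv2.COLOR_BGR2HSV)
m=cv2.inRange(hsv,(22,110,90),(34,255,255)); m[:160]=0;m[190:]=0;m[:,:335]=0;m[:,375:]=0
v,u=np.nonzero(m); P=np.array([pix2w('top',a,b,depth=d[b,a]) for a,b in zip(u,v)])
print(len(u),u.max(),v.min(),v.max(),P.min(0).round(1),P.max(0).round(1))
for lo in range(340,364,5):
    k=(u>=lo)&(u<lo+5); print(lo,np.median(P[k],0).round(1))
```

```text
223 360 168 178 [ 324.6 -325.2  115.8] [ 627.4 -101.4 1060.3]
340 [ 612.1 -281.1  120.7]
345 [ 613.7 -292.6  121.4]
350 [ 612.8 -305.2  120.3]
355 [ 611.4 -316.6  121.1]
360 [ 610.4 -324.4  121.4]
```

Request:
play_rows(commands=[0.03,0.02,-0.2,0,0.1,0.03,0.02,-0.4,0,0.1,0.03,0.02,-0.6,0,0.1,0.03,0.02,-0.75,0,0.1,0.03,0.02,-0.8,0,0.1,0.03,0.02,-0.8,0,0.1])

```text
t: 26.35
tool_pos: [618.2, -175.5, 44.9]
ee_rot: [-3.14, -0.0, 1.571]
ft_force: [0.3, 0.2, 0.1]
width: 0.297
finger_force: 30.0
```

Request:
play_rows(commands=[0,0,-0.1,0,0.1,0,0,-0.2,0,0.1,0,0,-0.26,0,0.1,0,0,-0.29,0,0.1,0,0,-0.31,0,0.1,0,0,-0.31,0,0.1,0,0,-0.31,0,0.1])

```text
t: 27.05
tool_pos: [619.9, -177.6, 15.2]
ee_rot: [3.138, 0.003, 1.572]
ft_force: [-0.1, -5.0, 1.4]
width: 0.3
finger_force: 32.3
```

Request:
play_rows(commands=[0,0,0.1,0,0.1,0,-0.03,0.12,0,0.1,0,-0.055,0.12,0,0.1,0,-0.055,0.06,0,0.1,0,-0.055,0.03,0,0.1,0,-0.055,0.0,0,0.1,0,-0.055,0.0,0,0.1,0,-0.055,0.0,0,0.1])

```text
t: 27.85
tool_pos: [618.6, -181.0, 14.2]
ee_rot: [-3.141, -0.0, 1.572]
ft_force: [0.3, 0.8, -0.5]
width: 0.299
finger_force: 30.0
```

Request:
play_rows(commands=[0,0,-0.01,0,0.1,0,0,-0.015,0,0.1,0,0,-0.015,0,0.33,0,0,-0.015,0,0.38,0,0,-0.015,0,0.43,0,0,-0.015,0,0.43,0,0,-0.015,0,0.43])

```text
t: 28.55
tool_pos: [618.7, -181.1, 13.1]
ee_rot: [3.141, 0.0, 1.572]
ft_force: [0.8, -0.6, 0.4]
width: 0.429
finger_force: 0.0
```

Request:
play_rows(commands=[0,0,0.1,0,0.43,0,0,0.25,0,0.43,0,0,0.5,0,0.43,0,0,0.9,0,0.43,0,0,1,0,0.43])

```text
t: 29.05
tool_pos: [621.3, -181.9, 118.3]
ee_rot: [3.133, 0.003, 1.572]
ft_force: [0.6, -0.1, 0.7]
width: 0.431
finger_force: 0.0
```

Request:
play_rows(commands=[-0.2,0,0.2,0,0.43,-0.5,0,0.4,0,0.43,-0.8,0,0.6,0,0.43,-1,0,0.6,0,0.43])

```text
t: 29.45
tool_pos: [518.2, -181.4, 175.8]
ee_rot: [3.137, 0.002, 1.572]
ft_force: [0.6, -0.9, 0.3]
width: 0.427
finger_force: 0.0
```

Request:
play_rows(commands=[-0.3,0.2,0,0,0.43,-0.6,0.4,0,0,0.43,-0.9,0.6,0,0,0.43,-0.9,0.6,0,0,0.43,-0.9,0.6,0,0,0.43])

```text
t: 29.95
tool_pos: [428.7, -121.0, 173.5]
ee_rot: [3.14, 0.001, 1.572]
ft_force: [0.5, 0.1, 0.0]
width: 0.429
finger_force: 0.0
```

Run:
```python
from h import *
snap('top','t10'); snap('scene','s10'); s=robot.observe(); print(s['t'],s['tool_pos'],s['ft_force'],s['width'])
b=cv2.resize(cv2.imread('pics/t10.png')[140:290,240:440],(400,300)); a=cv2.resize(cv2.imread('pics/s10.png')[130:310,160:460],(500,300))
cv2.imwrite('pics/c11.png',np.hstack([b,a])[:,:800])
```

```text
30.05 [ 429.85569277 -121.62782387  173.33785592] [ 0.0670559  -0.23415993 -0.16385336] 0.42919315824577514
```

View pics/c11.png

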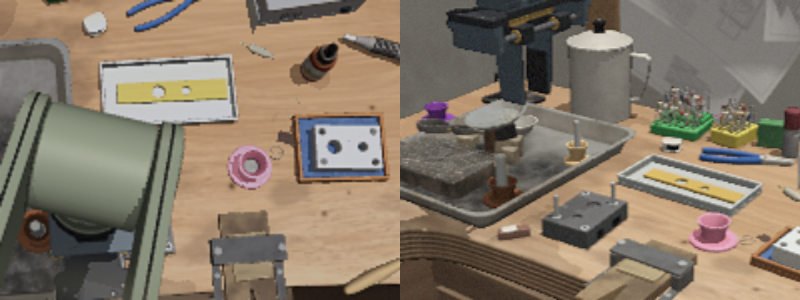

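The final views show the strip flat in the steel tray, the plate flat in the blue-lined rest and both punches upright in their cups. The bottle is standing where it was and the gripper is clear of everything.

```bash
python3 -c "
from plant import robot
print(robot.sign_off())"
```

```text
the job is handed in; nothing more can be done
None
```

The job is handed in at about 30 s, in the order asked: both punches stand in their cups, the guide plate lies flat in the blue-lined rest, the brass strip lies flat in the offcut tray, and the oil bottle was not touched. While laying the strip, a finger briefly brushed the tray's end wall at about 5 N, so I lifted, shifted 5.5 mm and set it down cleanly.

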